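# Unstack the laundry tins onto their trays

### The job

Take the stack of laundry containers apart and set each one down upright, without dropping it, in the tray of its own shape and size: the small pot in the small round tray, the round jar in the larger round tray, the square tin in the square tray and the oblong tin in the oblong tray. Each must sit flat on its tray's floor, inside the rim. Tip nothing over and do not disturb the pot plant and the soap bottle.

Things in the scene. Friction and masses are not known exactly. Their poses are not given: they have to be found in the camera images.
- oblong_tin: Long flat lidded tin, white with grey lid, rigid, about 0.2 to 0.42 kg: 64 (x) x 160 (y) x 45 mm high, lid flush with the sides. It lies on the counter and carries the others. Origin: centre of its underside, z up. y is its long axis.
- square_tin: Square steel tin with a pale wooden lid, rigid, 0.14 to 0.28 kg: 56 x 56 mm, 55 mm high, lid flush with the sides. At the start it stands on one end of the oblong tin (either end), sides parallel to it within 3 degrees, centre about 40 mm from the oblong tin's centre. Origin: centre of its underside, z up. x and y are square to its sides.
- round_jar: Round white ceramic jar with a pale wooden lid, rigid, 0.14 to 0.28 kg: 60 mm diameter, 55 mm high, straight sides. At the start it stands on the other end of the oblong tin, about 22 mm clear of the square tin. Origin: centre of its underside, z up. 
- small_pot: Small round aluminium pot with a dark steel lid, rigid, 0.07 to 0.14 kg: 36 mm diameter, 40 mm high, straight sides. At the start it stands on top of either the square tin or the round jar. Origin: centre of its underside, z up. 
- oblong_tray: Rectangular tray for the oblong tin: inside 82 (x) x 178 (y) mm, outside 92 x 188 mm. Tray fixed to the counter; pale wood rim 5 mm thick whose top is 10 mm above the counter, cork floor 4 mm above the counter. Origin: centre of its underside, at counter height (z = 0), z up. y is its long axis.
- square_tray: Square tray for the square tin: inside 74 x 74 mm, outside 84 x 84 mm. Tray fixed to the counter; pale wood rim 5 mm thick whose top is 10 mm above the counter, cork floor 4 mm above the counter. Origin: centre of its underside, at counter height (z = 0), z up. x and y are square to its sides.
- round_tray: The larger of the two round trays, for the round jar: 78 mm inside diameter, 88 mm outside. Tray fixed to the counter; pale wood rim 5 mm thick whose top is 10 mm above the counter, cork floor 4 mm above the counter. Origin: centre of its underside, at counter height (z = 0), z up. 
- small_tray: The smaller of the two round trays, for the small pot: 52 mm inside diameter, 62 mm outside. Tray fixed to the counter; pale wood rim 5 mm thick whose top is 10 mm above the counter, cork floor 4 mm above the counter. Origin: centre of its underside, at counter height (z = 0), z up. 
- pot_plant: Leave alone: terracotta pot, 100 mm diameter, 95 mm high, with green leaves spreading to about 100 mm from its axis and up to about 190 mm height; loose, at the robot's far right. (A fixed white bowl of clothes pegs, 45 mm high, stands near the middle of the counter's far edge, out of the way.) Origin: centre of its underside, z up. 
- soap_bottle: Leave alone: orange pump bottle, 64 mm diameter, 152 mm high, loose, at the robot's far left. Origin: centre of its underside, z up. 
Things that resemble listed ones, but are neither listed nor needed, are in the scene too. Of the things shaped like the small_pot, the aluminium one is meant.

How it is judged:
At the end, for the whole second after the job is handed in: Each container stands upright (within 0.06 rad), at rest, on the floor of its own tray inside the rim: underside 1 to 7 mm above the tray's underside, centre within 11 mm of the tray's centre (round ones: horizontal distance; square and oblong ones: along each tray axis) (x of oblong_tin in the frame of oblong_tray between -0.011 and 0.011 m and y of oblong_tin in the frame of oblong_tray between -0.011 and 0.011 m and z of oblong_tin in the frame of oblong_tray between 0.001 and 0.007 m and angle between each of oblong_tin, square_tin, round_jar, small_pot's own z axis and vertical below 0.06 rad and linear speed of each of oblong_tin, square_tin, round_jar, small_pot below 0.02 m/s and angular speed of each of oblong_tin, square_tin, round_jar, small_pot below 0.2 rad/s and x of square_tin in the frame of square_tray between -0.011 and 0.011 m and y of square_tin in the frame of square_tray between -0.011 and 0.011 m and z of square_tin in the frame of square_tray between 0.001 and 0.007 m and horizontal distance between round_jar and round_tray below 0.011 m and z of round_jar in the frame of round_tray between 0.001 and 0.007 m and horizontal distance between small_pot and small_tray below 0.011 m and z of small_pot in the frame of small_tray between 0.001 and 0.007 m); the robot touches nothing.
It fails at once if a tin, jar or pot was tipped over (more than 40 degrees from upright) (angle between any of oblong_tin, square_tin, round_jar, small_pot's own z axis and vertical above 0.7 rad).
It fails at once if a tin, jar or pot was dropped: out of the fingers it moved faster than 0.5 m/s (a fall of some 13 mm) ((contact force between the fingers and oblong_tin below 0.05 N and linear speed of oblong_tin above 0.5 m/s) or (contact force between the fingers and square_tin below 0.05 N and linear speed of square_tin above 0.5 m/s) or (contact force between the fingers and round_jar below 0.05 N and linear speed of round_jar above 0.5 m/s) or (contact force between the fingers and small_pot below 0.05 N and linear speed of small_pot above 0.5 m/s)).
It fails at once if the pot plant or the soap bottle was pushed more than 3 cm or tipped (distance of any of pot_plant, soap_bottle from where it was at the start of the episode above 0.03 m or angle between any of pot_plant, soap_bottle's own z axis and vertical above 0.3 rad).
It also fails if it takes over 99 s, if anything falls off the work surface, if the arm or the gripper's body presses on something with over 40 N, if the wrist force passes 120 N, or if a joint passes its speed limit or range.

### The arm

A 7-joint arm with a two-finger parallel gripper is mounted at the origin on the work surface. World frame = base frame: x ahead of the robot, y to its left, z up, the work surface at z = 0. Lengths are in m, angles in rad, forces in N, time in s.
With the tool pointing down it reaches from about 0.35 to 0.9 m from the base axis. Payload 8.1 kg.
Tool frame: the origin (TCP) lies at the very end of the fingers, on their centre line; the grasp point (between the pads) lies 19 mm behind it; z points along the fingers, y is the line along which they close (so a half turn about z gives the same grasp; the last joint's range is limited). The gripper opens to 92 mm and grips with 3 to 60 N. Pads are 19 mm wide; open, the fingers measure 130 mm over their backs; the gripper's body (75 mm by 190 mm) begins 47 mm behind the grasp point.
Start: joints at [-1.381, 0.434, 0.025, 1.573, -0.012, 1.134, -0.075], TCP at [0.18, 0.598, 0.227] pointing down, gripper open.
Joint ranges: [-2.62, 2.62], [-0.44, 2.09], [-1.27, 1.32], [0.08, 2.57], [-1.32, 4.46], [0.12, 2], [-2.74, 2.74]. Speed limits (rad/s): [2.22, 2.22, 3.01, 3.01, 3.14, 3.14, 3.14].

### API

Orientations are given as a rotation vector (axis times angle).
In Python, from cell import arm gives the robot as it stands.
- The arm moves only by the shell command python3 -m pendant 'ROWS' [FORCE]. ROWS is a JSON object of lists of equal length, an entry for each row: "slide": the shift along the tool's x, y, z in units of 0.3 m (1.0 is 0.3 m), a list of three; "dr": the turn, a rotation vector about the tool's x, y, z in units of 0.12 rad (1.0 is 0.12 rad), a list of three; "claw": the opening, from 0 (shut) to 1 (fully open). In form: {"slide": [[tx, ty, tz], ...], "dr": [[ax, ay, az], ...], "claw": [claw, ...]}. A call has 1 to 10 rows; each row shifts and turns the commanded pose from where the row before left it, along the tool's axes as they then stand; what a row does not reach is not made up. A row lasts 1/10 s, in which the tool goes at most 50 mm and 8.59 degrees, less where a joint would pass 70% of its speed; a pose out of reach is approached as far as the arm can. A call with a number of a shift or a turn outside -1 to 1 is refused whole. A call with a gripper value outside its range is refused whole. The fingers move at their own pace and stop on an object; FORCE is the grip in N (left out, the last holds). Time passes only in rows, so rows that do not move let the fingers close. It gives the time, the measured TCP pose, the force, the opening and the grip force at its end, in the units of the state.
- arm.observe(): the state, without advancing time (a new reading comes with each control period).
- arm.get_image(name): name is "side" or "top" or "wrist"; returns the picture (420x560x3 uint8, red, green, blue); there is no depth.
- arm.calibration(name): a dict with "K" (3x3 intrinsics, pixels), "xyz" and "orientation" of the camera in the world. Camera axes: x right, y up, looking along -z (the intrinsics and any distortion apply to the point x, -y, -z); pixel columns grow to the right and rows downward; lengths in m; the calibration is good to about 2 mm. A picture is of the moment at which its call begins: read the wrist's pose just before it. calibration takes no time and is no camera call; for the wrist camera it gives the pose at the moment of the call.
- arm.sign_off(): hands the job in; it is judged then, once.
The state is a dict: "clock": time; "joints": joint angles; "dq": joint speeds; "joint_efforts": joint torques, N m; "position": TCP position; "ee_rot": TCP orientation; "force": force on the tool from outside, world axes, zero at the start; "ft_torque": the same for the moment, N m; "width": opening from 0.0 (shut) to 1.0 (fully open); "gripper_force": force on a finger pad.
Only numpy, scipy, OpenCV 4.12 (cv2) and the standard library are available. Lean on these libraries where they do the work, as an engineer would, in place of code of your own. Each camera call takes 0.05 s, during which the arm holds its last target. There are 200 camera calls.

## Working session

There is one attempt and no reset: what is moved stays moved. The work goes in short steps, Python scripts to look and compute and a shell command to move; the robot and the scene stay as the last step left them, time stands still between calls to the robot, and variables do not carry over. Pictures are saved under pics/ and viewed, at most 14 in all, crops included, and the job is handed in when it is done.

```bash
ls; mkdir -p pics; python3 - <<'E'
from cell import arm
import cv2,numpy as np
s=arm.observe();print(s)
for n in ["top","side","wrist"]:
    c=arm.calibration(n);print(n,c)
    im=arm.get_image(n);cv2.imwrite(f"pics/{n}0.png",im[:,:,::-1])
E
```

```text
pics
{'clock': 0.0, 'joints': array([-1.38059168,  0.43523531,  0.02496431,  1.57407814, -0.01158266,
        1.13401277, -0.07512315]), 'dq': array([-1.61605566e-04,  2.78123230e-04,  2.64818522e-04,  8.10985842e-04,
        5.92623130e-04, -8.31429283e-04,  8.56347013e-05]), 'joint_efforts': array([-7.92100109e-04, -6.67855239e+01,  9.84510854e-01, -3.14454210e+01,
       -6.05921005e-02,  4.29982482e-02,  1.84261830e-04]), 'position': array([0.1803078 , 0.59789545, 0.22594456]), 'ee_rot': array([-4.58404471e-01, -3.10789089e+00,  2.49292144e-03]), 'force': array([ 0.18350831, -0.32394733, -0.3952946 ]), 'ft_torque': array([ 0.04177754,  0.01155955, -0.03011651]), 'gripper_force': 0.0, 'width': 1.000286181341104}
top {'K': array([[417.65780397,   0.        , 279.4497638 ],
       [  0.        , 417.65780397, 211.68039345],
       [  0.        ,   0.        ,   1.        ]]), 'xyz': array([0.39123611, 0.01448778, 1.17733896]), 'orientation': array([ 0.07558673, -0.12029526, -1.58801933])}
side {'K': array([[528.36749503,   0.        , 280.65897792],
       [  0.        , 528.36749503, 197.3867416 ],
       [  0.        ,   0.        ,   1.        ]]), 'xyz': array([-0.08724897,  1.2643237 ,  0.86595151]), 'orientation': array([ 0.31316464, -1.39108197, -2.38502399])}
wrist {'K': array([[367.69356218,   0.        , 272.01581938],
       [  0.        , 367.69356218, 205.59338475],
       [  0.        ,   0.        ,   1.        ]]), 'xyz': array([0.11314539, 0.61746388, 0.38477717]), 'orientation': array([-0.22836376, -0.16782188,  1.26871879])}
```

View pics/top0.png

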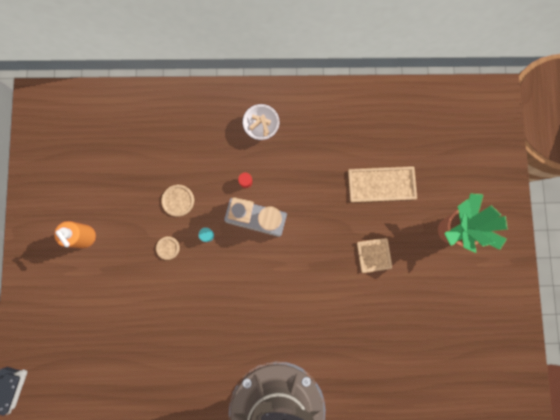

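View pics/side0.png

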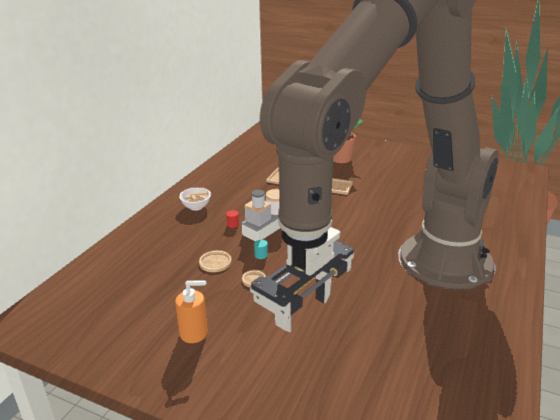

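The top view shows the stack at (255,215): the pot on the square tin at its left end and the jar at the right. The round tray is at (178,200), the small tray at (168,248), the oblong tray at (382,184) and the square tray at (375,256). Red and teal decoy pots are nearby. The side view agrees.

```bash
cat > h.py <<'E'
import cv2,numpy as np
from scipy.spatial.transform import Rotation as R
def toplane(c,px,z):
    px=np.atleast_2d(np.asarray(px,float)); K=np.array(c["K"])
    d=np.c_[(px[:,0]-K[0,2])/K[0,0],-(px[:,1]-K[1,2])/K[1,1],-np.ones(len(px))]
    d=R.from_rotvec(c["orientation"]).apply(d); o=np.array(c["xyz"])
    return (o+d*((z-o[2])/d[:,2])[:,None])[:,:2]
def pix(c,p):
    q=R.from_rotvec(c["orientation"]).inv().apply(np.atleast_2d(p)-np.array(c["xyz"]))
    K=np.array(c["K"]);return np.c_[K[0,0]*q[:,0]/-q[:,2]+K[0,2],K[1,1]*-q[:,1]/-q[:,2]+K[1,2]]
def rect(c,cnt,z):
    "minimum rectangle in world: centre, sizes(long,short), angle of long axis (deg)"
    w=toplane(c,cnt.reshape(-1,2),z)
    (x,y),(a,b),t=cv2.minAreaRect((w*1000).astype(np.float32))
    if a<b:a,b,t=b,a,t+90
    return np.round([x,y,a,b,(t+90)%180-90],1)
E
python3 - <<'E'
from h import *; from cell import arm
c=arm.calibration("top"); im=cv2.imread("pics/top0.png");hsv=cv2.cvtColor(im,cv2.COLOR_BGR2HSV)
for p in [(178,200),(382,184),(375,256),(168,248),(270,218),(243,205),(238,211),(250,217),(270,231),(300,250)]: print(p,hsv[p[1],p[0]])
m=cv2.inRange(hsv,(8,50,130),(25,180,255)); m=cv2.morphologyEx(m,cv2.MORPH_CLOSE,np.ones((3,3)))
for k in cv2.findContours(m,cv2.RETR_EXTERNAL,cv2.CHAIN_APPROX_NONE)[0]:
    if cv2.contourArea(k)>150: 
        print(cv2.boundingRect(k),rect(c,k,.01),rect(c,k,.1))
cv2.imwrite("pics/c.png",cv2.resize(np.hstack([im[150:280,140:300],im[150:280,340:440]]),None,fx=3,fy=3,interpolation=cv2.INTER_CUBIC))
E
```

```text
(178, 200) [ 15  86 219]
(382, 184) [ 15  85 222]
(375, 256) [ 14  94 171]
(168, 248) [ 15  87 218]
(270, 218) [ 15  78 230]
(243, 205) [ 13  57 178]
(238, 211) [160   6 124]
(250, 217) [ 12  51 194]
(270, 231) [  8  20 155]
(300, 250) [ 11 128 134]
(373, 404, 152, 9) [  -1.7 -464.4  410.5   19.4   89.4] [  28.6 -427.5  378.9   17.9   89.4]
(53, 402, 99, 9) [ 29.6 457.4 255.4  20.1  88.3] [ 57.4 423.3 235.7  18.5  88.3]
(469, 389, 80, 8) [  31.8 -630.8  217.5   18.1   88.3] [  59.5 -581.1  200.8   16.7   88.3]
(54, 354, 388, 57) [  72.    67.2 1038.7  139.6  -89.8] [ 96.6  63.1 958.6 128.8 -89.8]
(139, 326, 184, 7) [218.5 117.9 495.   14.6  87.5] [231.8 110.  456.8  13.5  87.5]
(144, 132, 80, 8) [761.8 249.8 225.1  20.7  89.3] [733.2 231.7 207.8  19.1  89.3]
(343, 129, 140, 9) [ 760.8 -413.9  408.8   24.    89.3] [ 732.3 -380.9  377.3   22.2   89.3]
(250, 115, 21, 21) [792.3  30.5  58.2  54.8 -11.6] [761.4  29.3  53.7  50.6 -11.6]
(0, 54, 560, 317) [ 551.3  -64.5 1610.3  913.7   89.5] [ 538.9  -58.4 1486.1  843.2   89.5]
```

View pics/c.png

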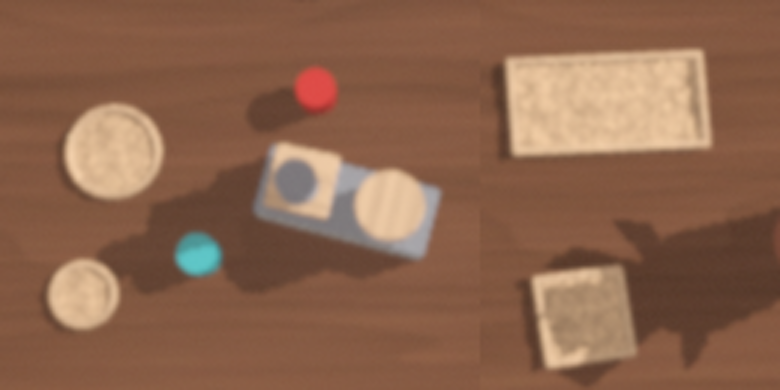

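View pics/wrist0.png

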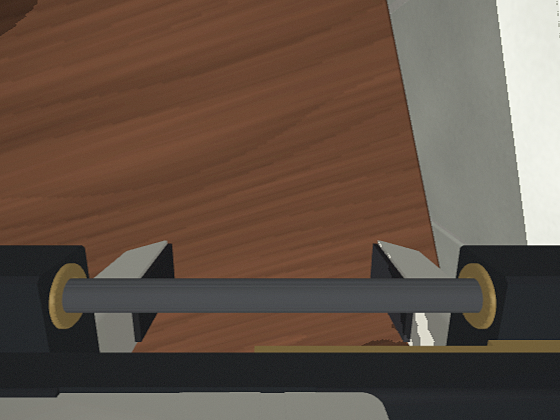

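The crop shows clear outlines for all four trays and the three lids. The wrist view shows only bare counter between the fingers. Next I'll measure inside regions with tighter masks.

```bash
python3 - <<'E'
from h import *; from cell import arm
c=arm.calibration("top"); im=cv2.imread("pics/top0.png")
# upsample for subpixel; hue/sat
def meas(name,roi,lo,hi,z,close=3):
    x0,y0,x1,y1=roi
    s=cv2.resize(im[y0:y1,x0:x1],None,fx=4,fy=4,interpolation=cv2.INTER_CUBIC)
    m=cv2.inRange(cv2.cvtColor(s,cv2.COLOR_BGR2HSV),lo,hi)
    m=cv2.morphologyEx(m,cv2.MORPH_OPEN,np.ones((5,5)))
    m=cv2.morphologyEx(m,cv2.MORPH_CLOSE,np.ones((15,15)))
    k=max(cv2.findContours(m,cv2.RETR_EXTERNAL,cv2.CHAIN_APPROX_NONE)[0],key=cv2.contourArea)
    k=k.reshape(-1,2).astype(float); k=(k+.5)/4-.5+[x0,y0]
    w=toplane(c,k,z)*1000; mm=cv2.minEnclosingCircle(w.astype(np.float32))
    print(name,rect(c,k,z),"circ",np.round(mm[0],1),round(2*mm[1],1))
W=((5,30,140),(25,112,255))
meas("round",(155,175,202,225),*W,.01);meas("small",(150,230,187,266),*W,.01)
meas("oblong",(340,155,425,212),*W,.01);meas("square",(350,232,400,280),(5,30,105),(25,118,255),.01)
meas("jarlid",(260,200,284,234),(10,60,180),(25,112,255),.100)
meas("sqlid",(228,195,255,225),(8,45,150),(25,112,255),.100)
meas("potlid",(228,195,255,225),(100,0,60),(179,60,160),.140)
meas("stack",(215,190,300,245),(0,0,100),(179,90,255),.045)
meas("red",(230,165,260,195),(170,150,100),(179,255,255),.04)
meas("teal",(195,220,220,250),(80,100,80),(100,255,255),.04)
E
```

```text
round [575.3 265.1  93.5  93.2 -89.8] circ [574.8 265.3] 95.0
small [442.  291.8  67.2  66.7   0.5] circ [442.4 292. ] 68.4
oblong [ 611.9 -316.6  194.9  100.3  -88.3] circ [ 612.6 -316.4] 213.6
square [ 410.1 -282.8   94.1   94.   -83.2] circ [ 409.6 -282.5] 123.7
jarlid [510.3   6.9  60.7  54.5  -0.9] circ [509.1   9.5] 65.1
sqlid [533.2  84.3  65.9  65.8 -19.2] circ [533.3  82.2] 87.0
potlid [ 5.262e+02  8.680e+01  3.090e+01  2.870e+01 -4.000e-01] circ [526.7  85.9] 32.5
stack [520.3  47.1 166.2  76.4  74.2] circ [520.7  46.9] 174.4Traceback (most recent call last):
  File "<stdin>", line 21, in <module>
  File "<stdin>", line 10, in meas
ValueError: max() iterable argument is empty
```

```bash
cat >> h.py <<'E'
def pose(s):
    r=R.from_rotvec(s["ee_rot"]); y=r.as_matrix()[:,1]
    return np.array(s["position"]),r,np.degrees(np.arctan2(y[1],y[0]))
def go(target,theta=None,p=None,th=None):
    "print slide (units, in tool axes at current yaw) then turn needed; p,th override the present pose"
    from cell import arm
    s=arm.observe(); q,r,t=pose(s); p=q if p is None else np.array(p); t=t if th is None else th
    M=r.as_matrix() if th is None else np.array([[-np.sin(np.radians(t)),np.cos(np.radians(t)),0],[np.cos(np.radians(t)),np.sin(np.radians(t)),0],[0,0,-1]])
    d=M.T@(np.array(target)-p); n=int(np.ceil(np.linalg.norm(d)/.048))
    print("pos",np.round(q,4),"th",round(t,1),"tilt",np.round(M[:,2],3),"total units",np.round(d/.3,3),"rows>=",n)
    if theta is not None:
        a=-np.radians(((theta-t)+180)%360-180)/.12; print("dr z total",round(a,2))
E
python3 - <<'E'
from h import *; from cell import arm
s=arm.observe();p,r,t=pose(s);c=arm.calibration("wrist")
print("cam in tool",r.inv().apply(np.array(c["xyz"])-p),"fwd in tool",r.inv().apply(R.from_rotvec(c["orientation"]).apply([0,0,-1])))
go([.52,.05,.36],-15.8)
E
```

```text
cam in tool [ 0.06992289 -0.00094513 -0.15875323] fwd in tool [-2.61443982e-01 -2.00174085e-04  9.65218630e-01]
pos [0.1803 0.598  0.2261] th 73.2 tilt [-0.    -0.001 -1.   ] total units [-1.612 -1.423 -0.444] rows>= 14
dr z total 12.95
```

```bash
python3 - <<'E'
from h import *
go([.495,-.04,.34],-15.8)
E
python3 -m pendant '{"slide":[[-0.11,-0.1,-0.06],[-0.11,-0.1,-0.06],[-0.11,-0.1,-0.06],[-0.11,-0.1,-0.06],[-0.11,-0.1,-0.06],[-0.11,-0.1,-0.06],[-0.11,-0.1,-0.02],[-0.11,-0.1,0],[-0.11,-0.1,0],[-0.11,-0.1,0]],"dr":[[0,0,0.8],[0,0,0],[0,0,0],[0,0,0],[0,0,0],[0,0,0],[0,0,0],[0,0,0],[0,0,0],[0,0,0]],"claw":[1,1,1,1,1,1,1,1,1,1]}'
python3 - <<'E'
from h import *
go([.495,-.04,.34],-15.8)
E
```

```text
pos [0.1803 0.598  0.2261] th 73.2 tilt [-0.    -0.001 -1.   ] total units [-1.618 -1.734 -0.377] rows>= 16
dr z total 12.95
clock: 1.15
position: [0.3762, 0.1958, 0.3408]
ee_rot: [0.607, 3.082, 0.001]
force: [0.6, -0.3, -0.3]
width: 0.995
gripper_force: 0.0
pos [0.3762 0.1958 0.3408] th 67.7 tilt [ 0.  0. -1.] total units [-0.665 -0.577  0.002] rows>= 6
dr z total 12.15
```

```bash

python3 -m pendant '{"slide":[[-0.11,-0.095,0],[-0.11,-0.095,0],[-0.11,-0.095,0],[-0.11,-0.095,0],[-0.11,-0.095,0],[-0.11,-0.095,0],[0,0,0],[0,0,0],[0,0,0],[0,0,0]],"dr":[[0,0,0],[0,0,0],[0,0,0],[0,0,0],[0,0,0],[0,0,0],[0,0,1],[0,0,1],[0,0,1],[0,0,1]],"claw":[1,1,1,1,1,1,1,1,1,1]}' >/dev/null
python3 -m pendant '{"slide":[[0,0,0],[0,0,0],[0,0,0],[0,0,0],[0,0,0],[0,0,0],[0,0,0],[0,0,0],[0,0,0],[0,0,0]],"dr":[[0,0,1],[0,0,1],[0,0,1],[0,0,1],[0,0,1],[0,0,1],[0,0,1],[0,0,1],[0,0,0.15],[0,0,0]],"claw":[1,1,1,1,1,1,1,1,1,1]}'
python3 - <<'E'
from h import *; from cell import arm
import pickle
go([.495,-.04,.34],-15.8)
c=arm.calibration("wrist");im=arm.get_image("wrist");pickle.dump(c,open("w1.pkl","wb"));cv2.imwrite("pics/w1.png",im[:,:,::-1])
E
```

```text
clock: 3.15
position: [0.4941, -0.0355, 0.3406]
ee_rot: [-2.503, -1.898, 0.0]
force: [-0.6, -0.4, 0.6]
width: 1.0
gripper_force: 0.0
pos [ 0.4941 -0.0355  0.3406] th -15.7 tilt [-0. -0. -1.] total units [-0.014  0.007  0.002] rows>= 1
dr z total 0.02
```

View pics/w1.png

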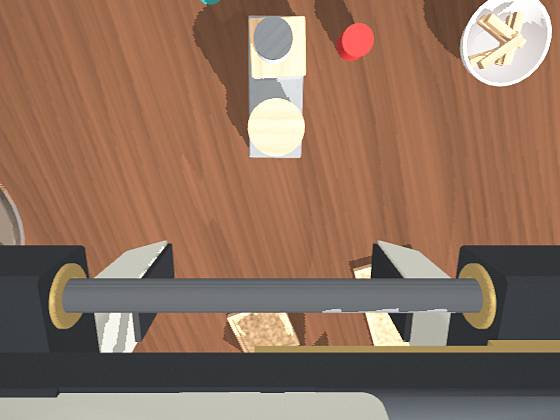

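The wrist view shows the pot lid at (273,38), the square lid spanning (249-306, 16-79), the jar lid at (276,127) and the oblong tin's near edge at row 157. The red decoy is at (357,41).

```bash
python3 - <<'E'
from h import *; import pickle
c=pickle.load(open("w1.pkl","rb")); im=cv2.imread("pics/w1.png");hsv=cv2.cvtColor(im,cv2.COLOR_BGR2HSV)
def big(m,roi):
    z=np.zeros_like(m);x0,y0,x1,y1=roi;z[y0:y1,x0:x1]=m[y0:y1,x0:x1]
    z=cv2.morphologyEx(z,cv2.MORPH_OPEN,np.ones((3,3)))
    k=max(cv2.findContours(z,cv2.RETR_EXTERNAL,cv2.CHAIN_APPROX_NONE)[0],key=cv2.contourArea)
    print(cv2.boundingRect(k),end=" ");return k
for p in [(273,38),(276,127),(298,65),(275,90),(290,152),(292,88),(250,100)]:print(p,hsv[p[1],p[0]],end=";")
print()
wood=cv2.inRange(hsv,(15,30,150),(35,120,255))
def circ(k,z):
    w=(toplane(c,k.reshape(-1,2),z)*1000).astype(np.float32);h=cv2.fitEllipse(w);print(np.round(h[0],1),np.round(h[1],1))
k=big(wood,(240,95,312,160));circ(k,.100)
k=big(wood,(240,5,312,82));print("sq",rect(c,k,.1))
g=cv2.inRange(hsv,(0,0,80),(179,45,160));k=big(g,(245,10,300,66));circ(k,.14)
a=cv2.inRange(hsv,(0,0,60),(179,60,255))|wood
k=big(a,(235,80,315,165));print("obl lower part",rect(c,k,.045))
E
```

```text
(273, 38) [103  14 160];(276, 127) [ 27  31 255];(298, 65) [ 28  26 255];(275, 90) [100  10 159];(290, 152) [120   3 228];(292, 88) [ 90   6 227];(250, 100) [100  10 158];
(250, 127, 55, 28) [508.9  -1.7] [32.  51.6]
(251, 51, 17, 27) sq [512.2  74.6  26.   14.9  83.5]
(254, 17, 37, 43) [528.5  88.3] [30.8 33.1]
(248, 80, 57, 78) obl lower part [513.4  14.8  90.3  68.   74.2]
```

```bash
python3 - <<'E'
from h import *; import pickle
c=pickle.load(open("w1.pkl","rb")); im=cv2.imread("pics/w1.png");hsv=cv2.cvtColor(im,cv2.COLOR_BGR2HSV)
def big(m,roi):
    z=np.zeros_like(m);x0,y0,x1,y1=roi;z[y0:y1,x0:x1]=m[y0:y1,x0:x1]
    z=cv2.morphologyEx(z,cv2.MORPH_OPEN,np.ones((3,3)))
    k=max(cv2.findContours(z,cv2.RETR_EXTERNAL,cv2.CHAIN_APPROX_NONE)[0],key=cv2.contourArea)
    print(cv2.boundingRect(k),end=" ");return k
wood=cv2.inRange(hsv,(15,17,165),(35,130,255))
def circ(k,z):
    w=(toplane(c,k.reshape(-1,2),z)*1000).astype(np.float32);h=cv2.fitEllipse(cv2.convexHull(w));print(np.round(h[0],1),np.round(h[1],1))
k=big(wood,(240,95,312,160));circ(k,.100)
k=big(wood,(240,5,312,82));print("sq",rect(c,k,.1))
g=cv2.inRange(hsv,(85,4,80),(125,45,200));k=big(g,(245,10,300,66));circ(k,.14)
# oblong: sides in tool frame at rows between lids and bottom edge
a=cv2.inRange(hsv,(0,0,60),(179,60,255))
for r in (85,92,150,154):
    x=np.where(a[r,235:315])[0]+235; print(r,x.min(),x.max(),np.round(toplane(c,[(x.min()-.5,r),(x.max()+.5,r)],.045)*1000,1).tolist())
q=np.where(a[100:170,276])[0]+100;print(q.max(),toplane(c,[(276,q.max()+.5)],.045)*1000)
E
```

```text
(248, 98, 57, 58) [510.9   9.1] [60.  60.2]
(250, 16, 56, 62) sq [533.9  84.7  56.2  55.6  76.3]
(254, 16, 38, 44) [529.6  88. ] [34.2 36.6]
85 248 302 [[491.7, 62.0], [554.0, 44.4]]
92 249 302 [[490.6, 54.1], [552.0, 36.8]]
150 249 301 [[471.0, -11.2], [533.7, -28.9]]
154 249 300 [[469.6, -15.9], [531.3, -33.3]]
157 [[501.04968311 -29.25768744]]
```

```bash
python3 - <<'E'
from h import *
go([.5296,.088,.113],-15.0)
E
```

```text
pos [ 0.4941 -0.0355  0.3406] th -15.6 tilt [-0.  0. -1.] total units [0.428 0.003 0.759] rows>= 6
dr z total -0.09
```

```bash

python3 -m pendant '{"slide":[[0.107,0,0.09],[0.107,0,0.09],[0.107,0,0.09],[0.107,0.003,0.09],[0,0,0.09],[0,0,0.09],[0,0,0.08],[0,0,0.06],[0,0,0],[0,0,0]],"dr":[[0,0,0],[0,0,0],[0,0,0],[0,0,0],[0,0,0],[0,0,0],[0,0,0],[0,0,0],[0,0,0],[0,0,0]],"claw":[1,1,1,1,1,1,1,1,1,1]}'
python3 - <<'E'
from h import *
go([.5296,.088,.113],-15.0)
E
```

```text
clock: 4.2
position: [0.5302, 0.0875, 0.137]
ee_rot: [2.505, 1.896, -0.001]
force: [0.3, 0.5, -0.4]
width: 1.0
gripper_force: 0.0
pos [0.5302 0.0875 0.137 ] th -15.8 tilt [-0. -0. -1.] total units [ 0.001 -0.002  0.08 ] rows>= 1
dr z total -0.11
```

Well aligned. Lower the last 24 mm, grip, lift slightly and check.

```bash

python3 -m pendant '{"slide":[[0,0,0.03],[0,0,0.03],[0,0,0.02],[0,0,0],[0,0,0],[0,0,0],[0,0,0],[0,0,0],[0,0,0],[0,0,0]],"dr":[[0,0,0],[0,0,0],[0,0,0],[0,0,0],[0,0,0],[0,0,0],[0,0,0],[0,0,0],[0,0,0],[0,0,0]],"claw":[1,1,1,1,0.3,0.3,0.2,0.2,0.2,0.2]}' 15
python3 -m pendant '{"slide":[[0,0,0],[0,0,0],[0,0,0],[0,0,-0.03],[0,0,-0.05],[0,0,-0.05],[0,0,-0.05],[0,0,-0.05],[0,0,-0.05],[0,0,0]],"dr":[[0,0,0],[0,0,0],[0,0,0],[0,0,0],[0,0,0],[0,0,0],[0,0,0],[0,0,0],[0,0,0],[0,0,0]],"claw":[0.1,0.1,0.1,0.1,0.1,0.1,0.1,0.1,0.1,0.1]}' 15
python3 - <<'E'
from h import *; from cell import arm
import pickle
go([.442,.292,.10],-15.8)
c=arm.calibration("wrist");im=arm.get_image("wrist");pickle.dump(c,open("w2.pkl","wb"));cv2.imwrite("pics/w2.png",im[:,:,::-1])
E
```

```text
clock: 5.2
position: [0.5301, 0.0877, 0.1128]
ee_rot: [-2.506, -1.895, -0.0]
force: [-0.3, -1.5, -0.1]
width: 0.524
gripper_force: 0.0
clock: 6.2
position: [0.5313, 0.0877, 0.1989]
ee_rot: [2.505, 1.894, 0.005]
force: [0.1, 0.4, -1.9]
width: 0.391
gripper_force: 15.0
pos [0.5313 0.0877 0.1989] th -15.8 tilt [ 0.003  0.001 -1.   ] total units [ 0.573 -0.473  0.329] rows>= 6
dr z total -0.0
```

View pics/w2.png

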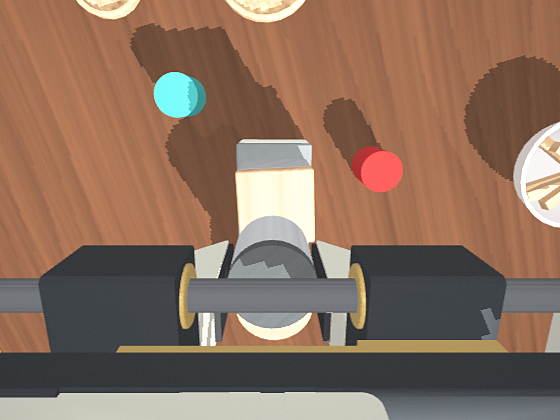

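Pot held (36 mm opening). The view shows both round trays at the top edge and the teal decoy at (177,95). I'll move toward the trays and re-measure them from the wrist on the way.

```bash

python3 -m pendant '{"slide":[[0.05,-0.08,0],[0.05,-0.08,0],[0.05,-0.08,0],[0.05,-0.08,-0.05],[0.05,-0.08,-0.05],[0.05,-0.07,-0.05],[0,0,0],[0,0,0],[0,0,0],[0,0,0]],"dr":[[0,0,0],[0,0,0],[0,0,0],[0,0,0],[0,0,0],[0,0,0],[0,0,0],[0,0,0],[0,0,0],[0,0,0]],"claw":[0.1,0.1,0.1,0.1,0.1,0.1,0.1,0.1,0.1,0.1]}' 15
python3 - <<'E'
from h import *; from cell import arm
go([.442,.292,.10],-15.8)
c=arm.calibration("wrist");im=arm.get_image("wrist")[:,:,::-1];cv2.imwrite("pics/w3.png",im)
hsv=cv2.cvtColor(np.ascontiguousarray(im),cv2.COLOR_BGR2HSV)
m=cv2.inRange(hsv,(10,15,150),(35,112,255));m[235:]=0;m=cv2.morphologyEx(m,cv2.MORPH_CLOSE,np.ones((9,9)))
for k in cv2.findContours(m,cv2.RETR_EXTERNAL,cv2.CHAIN_APPROX_NONE)[0]:
    if cv2.contourArea(k)>800:
        w=(toplane(c,k.reshape(-1,2),.01)*1000).astype(np.float32);e=cv2.fitEllipse(cv2.convexHull(w));print(cv2.boundingRect(k),np.round(e[0],1),np.round(e[1],1))
E
```

```text
clock: 7.25
position: [0.4192, 0.2116, 0.2411]
ee_rot: [2.507, 1.892, -0.002]
force: [0.4, 0.5, -2.1]
width: 0.388
gripper_force: 15.0
pos [0.4192 0.2116 0.2411] th -15.9 tilt [-0.001 -0.001 -1.   ] total units [ 0.279 -0.     0.47 ] rows>= 4
dr z total -0.02
(242, 57, 62, 63) [443.2 294. ] [60.9 62. ]
(362, 30, 90, 93) [575.5 267.1] [87.4 89.4]
```

View pics/w3.png

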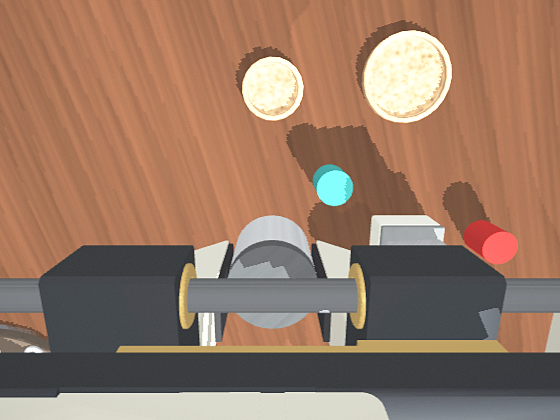

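The small tray at (273,88) measures 61-62 mm and the round tray at (407,76) 87-89 mm, both matching the given sizes. Placing the pot now.

```bash

python3 -m pendant '{"slide":[[0.1,0,0],[0.1,0,0],[0.086,0,0.05],[0,0,0.12],[0,0,0.12],[0,0,0.12],[0,0,0.1],[0,0,0.07],[0,0,0],[0,0,0]],"dr":[[0,0,0],[0,0,0],[0,0,0],[0,0,0],[0,0,0],[0,0,0],[0,0,0],[0,0,0],[0,0,0],[0,0,0]],"claw":[0.1,0.1,0.1,0.1,0.1,0.1,0.1,0.1,0.1,0.1]}' 15
python3 - <<'E'
from h import *
go([.443,.2938,.018],-15.8)
E
```

```text
clock: 8.3
position: [0.4428, 0.2946, 0.0678]
ee_rot: [2.507, 1.893, -0.001]
force: [0.4, 0.3, -0.3]
width: 0.387
gripper_force: 15.0
pos [0.4428 0.2946 0.0678] th -15.9 tilt [-0.    -0.001 -1.   ] total units [-0.002  0.001  0.166] rows>= 2
dr z total -0.01
```

```bash

python3 -m pendant '{"slide":[[0,0,0.06],[0,0,0.05],[0,0,0.025],[0,0,0.012],[0,0,0.007],[0,0,0.005],[0,0,0.005],[0,0,0],[0,0,0]],"dr":[[0,0,0],[0,0,0],[0,0,0],[0,0,0],[0,0,0],[0,0,0],[0,0,0],[0,0,0],[0,0,0]],"claw":[0.1,0.1,0.1,0.1,0.1,0.1,0.1,0.1,0.1]}' 15
```

```text
clock: 9.2
position: [0.4424, 0.2954, 0.0187]
ee_rot: [-2.506, -1.895, -0.001]
force: [-0.0, -1.5, -1.9]
width: 0.388
gripper_force: 15.0
```

```bash

python3 -m pendant '{"slide":[[0,0,0.004],[0,0,0],[0,0,0],[0,0,0],[0,0,0],[0,0,0],[0,0,0]],"dr":[[0,0,0],[0,0,0],[0,0,0],[0,0,0],[0,0,0],[0,0,0],[0,0,0]],"claw":[0.1,0.1,0.45,0.5,0.6,0.7,0.7]}' 15
python3 -m pendant '{"slide":[[0,0,-0.03],[0,0,-0.06],[0,0,-0.1],[0,0,-0.15],[0,0,-0.15],[0,0,-0.15],[0,0,-0.1],[0,0,0]],"dr":[[0,0,0],[0,0,0],[0,0,0],[0,0,0],[0,0,0],[0,0,0],[0,0,0],[0,0,0]],"claw":[0.8,1,1,1,1,1,1,1]}' 15
python3 - <<'E'
from h import *;from cell import arm
go([.5339,.0847,.064],-13.7)
im=arm.get_image("top")[:,:,::-1];cv2.imwrite("pics/t2.png",cv2.resize(im[150:330,100:340],None,fx=3,fy=3))
E
```

```text
clock: 9.9
position: [0.4423, 0.2953, 0.0174]
ee_rot: [-2.506, -1.895, -0.0]
force: [0.9, 0.3, 0.5]
width: 0.689
gripper_force: 0.0
clock: 10.7
position: [0.4444, 0.2961, 0.2442]
ee_rot: [-2.506, -1.893, -0.012]
force: [0.8, 0.0, -0.0]
width: 1.001
gripper_force: 0.0
pos [0.4444 0.2961 0.2442] th -15.8 tilt [ 0.005  0.006 -1.   ] total units [-0.601  0.477  0.598] rows>= 7
dr z total -0.31
```

View pics/t2.png

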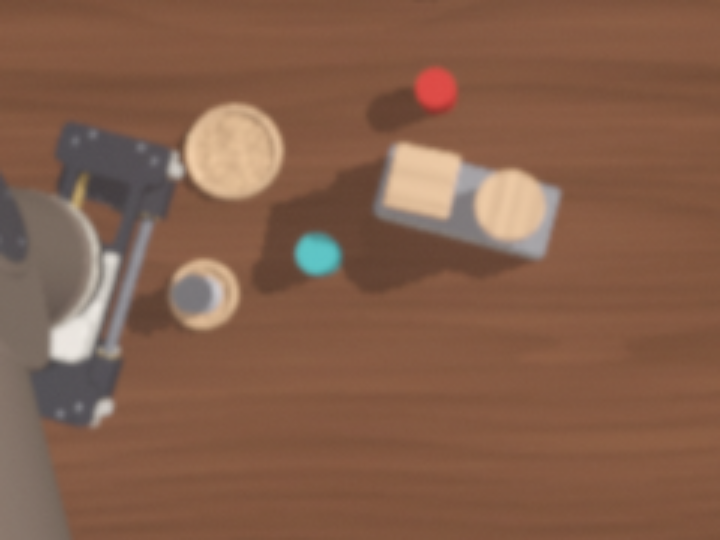

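The pot stands in the small tray at crop (200,293). The stack is undisturbed. Next is the square tin.

```bash

python3 -m pendant '{"slide":[[-0.1,0.08,0],[-0.1,0.08,0],[-0.1,0.08,0],[-0.1,0.08,0],[-0.1,0.08,0.04],[-0.1,0.077,0.1],[0,0,0.1],[0,0,0.1],[0,0,0],[0,0,0]],"dr":[[0,0,0],[0,0,0],[0,0,0],[0,0,0],[0,0,0],[0,0,0],[0,0,-0.31],[0,0,0],[0,0,0],[0,0,0]],"claw":[1,1,1,1,1,1,1,1,1,1]}' 20
python3 - <<'E'
from h import *
go([.5339,.0847,.060],-13.7)
E
```

```text
clock: 11.75
position: [0.5303, 0.0828, 0.1371]
ee_rot: [-2.47, -1.94, 0.003]
force: [0.6, 0.4, 0.7]
width: 1.0
gripper_force: 0.0
pos [0.5303 0.0828 0.1371] th -13.7 tilt [-0.002 -0.001 -1.   ] total units [0.009 0.011 0.257] rows>= 2
dr z total -0.0
```

```bash

python3 -m pendant '{"slide":[[0.009,0.011,0.03],[0,0,0.07],[0,0,0.07],[0,0,0.05],[0,0,0.037],[0,0,0],[0,0,0],[0,0,0],[0,0,0],[0,0,0]],"dr":[[0,0,0],[0,0,0],[0,0,0],[0,0,0],[0,0,0],[0,0,0],[0,0,0],[0,0,0],[0,0,0],[0,0,0]],"claw":[1,1,1,1,1,1,0.5,0.5,0.4,0.4]}' 20
python3 -m pendant '{"slide":[[0,0,0],[0,0,0],[0,0,0],[0,0,-0.01],[0,0,-0.03],[0,0,-0.08],[0,0,-0.1],[0,0,-0.1],[0,0,-0.1],[0,0,0]],"dr":[[0,0,0],[0,0,0],[0,0,0],[0,0,0],[0,0,0],[0,0,0],[0,0,0],[0,0,0],[0,0,0],[0,0,0]],"claw":[0.3,0.3,0.3,0.3,0.3,0.3,0.3,0.3,0.3,0.3]}' 20
python3 - <<'E'
from h import *
go([.43,-.20,.22],6.8)
E
```

```text
clock: 12.75
position: [0.5351, 0.0851, 0.0608]
ee_rot: [2.47, 1.941, 0.002]
force: [0.3, 0.1, -0.9]
width: 0.703
gripper_force: 0.0
clock: 13.75
position: [0.5371, 0.0848, 0.1903]
ee_rot: [2.469, 1.939, 0.01]
force: [0.7, -0.0, -1.3]
width: 0.611
gripper_force: 20.0
pos [0.5371 0.0848 0.1903] th -13.7 tilt [ 0.006  0.002 -1.   ] total units [-1.006 -0.121 -0.103] rows>= 7
dr z total -2.98
```

```bash
python3 - <<'E'
from h import *
go([.42,-.31,.27],6.8)
E
python3 -m pendant '{"slide":[[-0.13,-0.02,-0.08],[-0.14,-0.02,-0.08],[-0.15,-0.02,-0.05],[-0.15,-0.02,-0.05],[-0.15,-0.02,0],[-0.15,-0.02,0],[-0.15,-0.02,0],[-0.15,-0.02,0],[-0.15,-0.02,0],[0,0,0]],"dr":[[0,0,0],[0,0,0],[0,0,0],[0,0,0],[0,0,0],[0,0,0],[0,0,-1],[0,0,-1],[0,0,-0.98],[0,0,0]],"claw":[0.3,0.3,0.3,0.3,0.3,0.3,0.3,0.3,0.3,0.3]}' 20
python3 - <<'E'
from h import *
go([.42,-.31,.27],6.8)
E
```

```text
pos [0.5371 0.0848 0.1903] th -13.7 tilt [ 0.006  0.002 -1.   ] total units [-1.37  -0.066 -0.271] rows>= 9
dr z total -2.98
clock: 14.75
position: [0.4028, -0.2896, 0.2645]
ee_rot: [2.113, 2.322, -0.004]
force: [-0.6, -0.4, -1.5]
width: 0.61
gripper_force: 20.0
pos [ 0.4028 -0.2896  0.2645] th 5.4 tilt [-0.    -0.003 -1.   ] total units [-0.073  0.051 -0.018] rows>= 1
dr z total -0.2
```

```bash

python3 -m pendant '{"slide":[[-0.073,0.05,0],[0,0,0],[0,0,0],[0,0,0]],"dr":[[0,0,0],[0,0,0],[0,0,0],[0,0,0]],"claw":[0.3,0.3,0.3,0.3]}' 20
python3 - <<'E'
from h import *; from cell import arm
import pickle
go([.4103,-.2815,.020],6.8)
c=arm.calibration("wrist");im=arm.get_image("wrist")[:,:,::-1];cv2.imwrite("pics/w4.png",im);pickle.dump(c,open("w4.pkl","wb"))
hsv=cv2.cvtColor(np.ascontiguousarray(im),cv2.COLOR_BGR2HSV)
m=cv2.inRange(hsv,(10,15,110),(35,118,255));m[235:]=0;m=cv2.morphologyEx(m,cv2.MORPH_OPEN,np.ones((3,3)));m=cv2.morphologyEx(m,cv2.MORPH_CLOSE,np.ones((9,9)))
for k in cv2.findContours(m,cv2.RETR_EXTERNAL,cv2.CHAIN_APPROX_NONE)[0]:
    if cv2.contourArea(k)>800: print(cv2.boundingRect(k),rect(c,k,.01))
E
```

```text
clock: 15.15
position: [0.4224, -0.3029, 0.2638]
ee_rot: [-2.11, -2.326, 0.0]
force: [-0.0, -0.2, -1.9]
width: 0.61
gripper_force: 20.0
pos [ 0.4224 -0.3029  0.2638] th 5.6 tilt [-0.001  0.001 -1.   ] total units [ 0.074 -0.032  0.813] rows>= 6
dr z total -0.18
(193, 225, 159, 10) [ 428.8 -374.2  187.6   11.2    5.5]
(224, 112, 79, 77) [ 411.  -282.8   85.4   84.8    6.4]
(387, 110, 108, 125) [ 611.4 -293.6  143.7   96.8  -88.6]
```

View pics/w4.png

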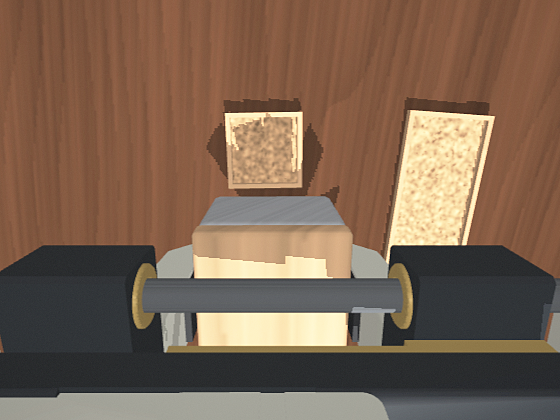

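The square tray at (263,150) measures 85 × 85 mm, matching its size, centred at (411,-283). The oblong tray starts at (407,110). Placing the square tin.

```bash

python3 -m pendant '{"slide":[[0.07,-0.028,0],[0,0,0.06],[0,0,0.13],[0,0,0.13],[0,0,0.13],[0,0,0.11],[0,0,0.07],[0,0,0],[0,0,0]],"dr":[[0,0,0],[0,0,-0.12],[0,0,0],[0,0,0],[0,0,0],[0,0,0],[0,0,0],[0,0,0],[0,0,0]],"claw":[0.3,0.3,0.3,0.3,0.3,0.3,0.3,0.3,0.3]}' 20
python3 - <<'E'
from h import *
go([.411,-.2828,.020],6.4)
E
```

```text
clock: 16.1
position: [0.4125, -0.2835, 0.0759]
ee_rot: [-2.094, -2.342, 0.0]
force: [-0.4, -0.9, -1.1]
width: 0.609
gripper_force: 20.0
pos [ 0.4125 -0.2835  0.0759] th 6.4 tilt [-0.  0. -1.] total units [ 0.003 -0.005  0.186] rows>= 2
dr z total 0.0
```

```bash

python3 -m pendant '{"slide":[[0.003,-0.005,0.06],[0,0,0.06],[0,0,0.03],[0,0,0.015],[0,0,0.01],[0,0,0.005],[0,0,0.004],[0,0,0],[0,0,0],[0,0,0]],"dr":[[0,0,0],[0,0,0],[0,0,0],[0,0,0],[0,0,0],[0,0,0],[0,0,0],[0,0,0],[0,0,0],[0,0,0]],"claw":[0.3,0.3,0.3,0.3,0.3,0.3,0.3,0.3,0.3,0.3]}' 20
```

```text
clock: 17.1
position: [0.4109, -0.283, 0.0202]
ee_rot: [2.094, 2.342, 0.0]
force: [0.2, 0.4, -1.6]
width: 0.606
gripper_force: 20.0
```

Release and retreat, heading for the jar.

```bash

python3 -m pendant '{"slide":[[0,0,0.002],[0,0,0],[0,0,0],[0,0,0],[0,0,0],[0,0,0],[0,0,0]],"dr":[[0,0,0],[0,0,0],[0,0,0],[0,0,0],[0,0,0],[0,0,0],[0,0,0]],"claw":[0.3,0.65,0.7,0.8,0.9,1,1]}' 20
python3 -m pendant '{"slide":[[0,0,-0.03],[0,0,-0.06],[0,0,-0.1],[0,0,-0.15],[0,0,-0.15],[0,0,-0.15],[0,0,-0.08],[0,0,0]],"dr":[[0,0,0],[0,0,0],[0,0,0],[0,0,0],[0,0,0],[0,0,0],[0,0,0],[0,0,0]],"claw":[1,1,1,1,1,1,1,1]}' 20
python3 - <<'E'
from h import *;from cell import arm
go([.5109,.0091,.061],-15.8)
im=arm.get_image("top")[:,:,::-1];cv2.imwrite("pics/t3.png",cv2.resize(im[150:310,210:450],None,fx=3,fy=3))
E
```

```text
clock: 17.8
position: [0.4109, -0.2829, 0.0195]
ee_rot: [2.094, 2.342, 0.0]
force: [0.2, 0.4, -0.3]
width: 0.981
gripper_force: 0.0
clock: 18.6
position: [0.4122, -0.2843, 0.2392]
ee_rot: [2.09, 2.338, 0.004]
force: [0.2, -0.6, -0.8]
width: 1.0
gripper_force: 0.0
pos [ 0.4122 -0.2843  0.2392] th 6.4 tilt [ 0.006 -0.002 -1.   ] total units [0.937 0.432 0.594] rows>= 8
dr z total 3.23
```

View pics/t3.png

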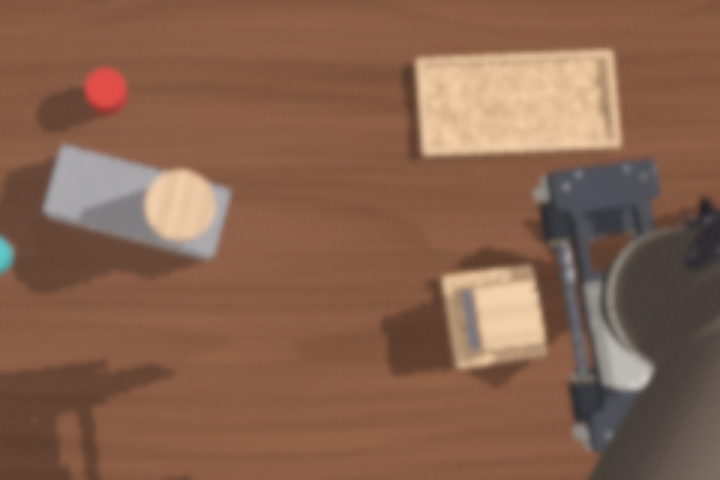

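The square tin sits inside its tray at crop (500,318), and the jar is still on the oblong tin at (180,204). On to the jar.

```bash

python3 -m pendant '{"slide":[[0.117,0.054,0],[0.117,0.054,0],[0.117,0.054,0],[0.117,0.054,0],[0.117,0.054,0],[0.117,0.054,0],[0.117,0.054,0.07],[0.117,0.054,0.07],[0,0,0.07],[0,0,0]],"dr":[[0,0,0],[0,0,0],[0,0,0],[0,0,0],[0,0,0],[0,0,0],[0,0,0],[0,0,1],[0,0,1],[0,0,1]],"claw":[1,1,1,1,1,1,1,1,1,1]}' 20
python3 -m pendant '{"slide":[[0,0,0],[0,0,0]],"dr":[[0,0,0.23],[0,0,0]],"claw":[1,1]}' 20 >/dev/null
python3 - <<'E'
from h import *
go([.5109,.0091,.060],-15.8)
E
```

```text
clock: 19.65
position: [0.5058, 0.0119, 0.1688]
ee_rot: [-2.48, -1.925, 0.01]
force: [-0.4, -1.0, 0.1]
width: 1.005
gripper_force: 0.0
pos [0.5078 0.0103 0.172 ] th -15.7 tilt [-0.001 -0.001 -1.   ] total units [-0.001  0.011  0.373] rows>= 3
dr z total 0.01
```

```bash

python3 -m pendant '{"slide":[[0,0.011,0.07],[0,0,0.09],[0,0,0.09],[0,0,0.07],[0,0,0.05],[0,0,0],[0,0,0],[0,0,0],[0,0,0],[0,0,0]],"dr":[[0,0,0],[0,0,0],[0,0,0],[0,0,0],[0,0,0],[0,0,0],[0,0,0],[0,0,0],[0,0,0],[0,0,0]],"claw":[1,1,1,1,1,1,1,0.6,0.5,0.4]}' 20
python3 -m pendant '{"slide":[[0,0,0],[0,0,0],[0,0,0],[0,0,-0.01],[0,0,-0.03],[0,0,-0.08],[0,0,-0.1],[0,0,-0.1],[0,0,-0.1],[0,0,0]],"dr":[[0,0,0],[0,0,0],[0,0,0],[0,0,0],[0,0,0],[0,0,0],[0,0,0],[0,0,0],[0,0,0],[0,0,0]],"claw":[0.3,0.3,0.3,0.3,0.3,0.3,0.3,0.3,0.3,0.3]}' 20
python3 - <<'E'
from h import *
go([.5755,.2671,.020],-15.8)
E
```

```text
clock: 20.85
position: [0.5119, 0.0098, 0.0621]
ee_rot: [2.505, 1.895, 0.002]
force: [-0.4, 0.3, -0.1]
width: 0.785
gripper_force: 0.0
clock: 21.85
position: [0.5136, 0.0092, 0.1912]
ee_rot: [2.504, 1.893, 0.008]
force: [-0.1, -0.3, -2.8]
width: 0.648
gripper_force: 20.0
pos [0.5136 0.0092 0.1912] th -15.8 tilt [ 0.006  0.001 -1.   ] total units [ 0.882 -0.039  0.573] rows>= 7
dr z total -0.0
```

```bash

python3 -m pendant '{"slide":[[0.11,-0.005,0],[0.12,-0.005,0],[0.13,-0.005,0],[0.13,-0.006,0],[0.13,-0.006,0],[0.13,-0.006,0],[0.13,-0.006,0],[0,0,0.1],[0,0,0.1],[0,0,0.1]],"dr":[[0,0,0],[0,0,0],[0,0,0],[0,0,0],[0,0,0],[0,0,0],[0,0,0],[0,0,0],[0,0,0],[0,0,0]],"claw":[0.3,0.3,0.3,0.3,0.3,0.3,0.3,0.3,0.3,0.3]}' 20
python3 -m pendant '{"slide":[[0,0,0],[0,0,0]],"dr":[[0,0,0],[0,0,0]],"claw":[0.3,0.3]}' 20 >/dev/null
python3 - <<'E'
from h import *
go([.5755,.2671,.020],-15.8)
E
```

```text
clock: 22.85
position: [0.5715, 0.267, 0.0957]
ee_rot: [2.505, 1.896, -0.002]
force: [-0.6, 0.3, -1.7]
width: 0.651
gripper_force: 20.0
pos [0.5718 0.2664 0.0974] th -15.8 tilt [-0.001 -0.001 -1.   ] total units [0.006 0.011 0.258] rows>= 2
dr z total -0.0
```

```bash

python3 -m pendant '{"slide":[[0.006,0.011,0.05],[0,0,0.07],[0,0,0.06],[0,0,0.03],[0,0,0.02],[0,0,0.01],[0,0,0.008],[0,0,0.005],[0,0,0],[0,0,0]],"dr":[[0,0,0],[0,0,0],[0,0,0],[0,0,0],[0,0,0],[0,0,0],[0,0,0],[0,0,0],[0,0,0],[0,0,0]],"claw":[0.3,0.3,0.3,0.3,0.3,0.3,0.3,0.3,0.3,0.3]}' 20
```

```text
clock: 24.05
position: [0.5759, 0.2678, 0.0219]
ee_rot: [-2.506, -1.895, -0.001]
force: [-0.2, -0.8, -1.4]
width: 0.649
gripper_force: 20.0
```

```bash

python3 -m pendant '{"slide":[[0,0,0.004],[0,0,0],[0,0,0],[0,0,0],[0,0,0],[0,0,0],[0,0,0]],"dr":[[0,0,0],[0,0,0],[0,0,0],[0,0,0],[0,0,0],[0,0,0],[0,0,0]],"claw":[0.3,0.3,0.7,0.8,0.9,1,1]}' 20
python3 -m pendant '{"slide":[[0,0,-0.03],[0,0,-0.06],[0,0,-0.1],[0,0,-0.15],[0,0,-0.15],[0,0,-0.15],[0,0,-0.15],[0,0,-0.1],[0,0,0]],"dr":[[0,0,0],[0,0,0],[0,0,0],[0,0,0],[0,0,0],[0,0,0],[0,0,0],[0,0,0],[0,0,0]],"claw":[1,1,1,1,1,1,1,1,1]}' 20
python3 -m pendant '{"slide":[[-0.14,0,0],[-0.14,0,0],[-0.14,0,0],[-0.14,0,0],[-0.14,0,0],[-0.14,0,0],[-0.14,0,0],[0,0,0],[0,0,0],[0,0,0]],"dr":[[0,0,0],[0,0,0],[0,0,0],[0,0,0],[0,0,0],[0,0,0],[0,0,0],[0,0,0],[0,0,0],[0,0,0]],"claw":[1,1,1,1,1,1,1,1,1,1]}' 20 >/dev/null
python3 - <<'E'
from h import *;from cell import arm
go([.5215,.0475,.014],-15.8)
c=arm.calibration("wrist");im=arm.get_image("wrist")[:,:,::-1];cv2.imwrite("pics/w5.png",im)
hsv=cv2.cvtColor(np.ascontiguousarray(im),cv2.COLOR_BGR2HSV)
m=cv2.inRange(hsv,(0,0,60),(179,50,255));m[235:]=0;m[:,:200]=0;m[:,350:]=0;m=cv2.morphologyEx(m,cv2.MORPH_OPEN,np.ones((3,3)))
for k in cv2.findContours(m,cv2.RETR_EXTERNAL,cv2.CHAIN_APPROX_NONE)[0]:
    if cv2.contourArea(k)>800: print(cv2.boundingRect(k),rect(c,k,.045))
E
```

```text
clock: 24.75
position: [0.5757, 0.2677, 0.0203]
ee_rot: [2.506, 1.895, -0.0]
force: [-0.6, 0.5, -0.1]
width: 0.984
gripper_force: 0.0
clock: 25.65
position: [0.578, 0.2675, 0.293]
ee_rot: [2.505, 1.894, 0.012]
force: [-0.4, -0.2, 0.4]
width: 0.997
gripper_force: 0.0
pos [ 0.4958 -0.0141  0.2872] th -15.7 tilt [-0.  0. -1.] total units [0.221 0.027 0.911] rows>= 6
dr z total 0.01
(249, 26, 64, 157) [522.   48.4 158.8  64.2  73.9]
```

View pics/w5.png

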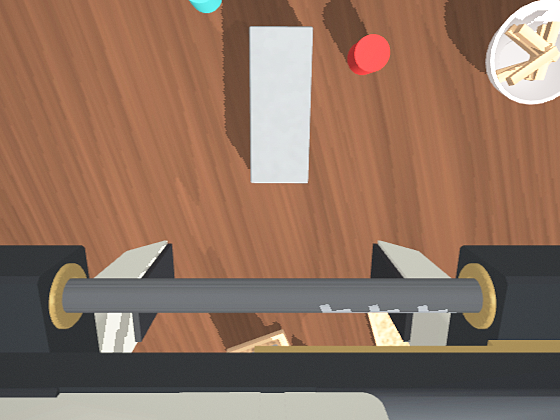

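The oblong tin at (280,105) measures 159 × 64 mm, centred at (522,48) and turned 73.9°. Gripping it at its middle.

```bash

python3 -m pendant '{"slide":[[0.11,0.014,0.06],[0.113,0.014,0.1],[0,0,0.14],[0,0,0.14],[0,0,0.14],[0,0,0.1],[0,0,0.05],[0,0,0],[0,0,0]],"dr":[[0,0,0],[0,0,0.04],[0,0,0],[0,0,0],[0,0,0],[0,0,0],[0,0,0],[0,0,0],[0,0,0]],"claw":[1,1,1,1,1,1,1,1,1]}' 30
python3 - <<'E'
from h import *
go([.522,.0484,.0145],-16.1)
E
```

```text
clock: 27.6
position: [0.5222, 0.0475, 0.0684]
ee_rot: [2.509, 1.89, -0.001]
force: [-0.5, -0.2, 0.5]
width: 1.0
gripper_force: 0.0
pos [0.5222 0.0475 0.0684] th -16.0 tilt [-0. -0. -1.] total units [ 0.003 -0.002  0.18 ] rows>= 2
dr z total 0.01
```

```bash

python3 -m pendant '{"slide":[[0.003,-0.001,0.06],[0,0,0.06],[0,0,0.04],[0,0,0.019],[0,0,0],[0,0,0],[0,0,0],[0,0,0],[0,0,0],[0,0,0]],"dr":[[0,0,0],[0,0,0],[0,0,0],[0,0,0],[0,0,0],[0,0,0],[0,0,0],[0,0,0],[0,0,0],[0,0,0]],"claw":[1,1,1,1,1,1,0.65,0.6,0.5,0.4]}' 35
python3 -m pendant '{"slide":[[0,0,0],[0,0,0],[0,0,0],[0,0,-0.01],[0,0,-0.04],[0,0,-0.08],[0,0,-0.1],[0,0,-0.1],[0,0,0],[0,0,0]],"dr":[[0,0,0],[0,0,0],[0,0,0],[0,0,0],[0,0,0],[0,0,0],[0,0,0],[0,0,0],[0,0,0],[0,0,0]],"claw":[0.3,0.3,0.3,0.3,0.3,0.3,0.3,0.3,0.3,0.3]}' 35
python3 - <<'E'
from h import *
go([.612,-.3155,.10],1.5)
E
```

```text
clock: 28.6
position: [0.522, 0.0479, 0.0149]
ee_rot: [-2.51, -1.889, -0.0]
force: [-2.4, 2.0, 1.4]
width: 0.698
gripper_force: 0.6
clock: 29.6
position: [0.5221, 0.0482, 0.1143]
ee_rot: [2.51, 1.889, 0.002]
force: [0.2, 0.6, -3.4]
width: 0.696
gripper_force: 35.0
pos [0.5221 0.0482 0.1143] th -16.1 tilt [ 0.001  0.001 -1.   ] total units [-1.082  0.623  0.047] rows>= 8
dr z total -2.55
```

```bash

python3 -m pendant '{"slide":[[-0.09,0.052,0],[-0.12,0.069,0],[-0.124,0.0715,0],[-0.124,0.0715,0],[-0.124,0.0715,0],[-0.124,0.0715,0],[-0.124,0.0715,0],[-0.124,0.0715,0],[-0.12,0.07,0],[0,0,0]],"dr":[[0,0,0],[0,0,0],[0,0,0],[0,0,0],[0,0,0],[0,0,0],[0,0,0],[0,0,0],[0,0,-0.5],[0,0,-0.7]],"claw":[0.3,0.3,0.3,0.3,0.3,0.3,0.3,0.3,0.3,0.3]}' 35 >/dev/null
python3 -m pendant '{"slide":[[0,0,0],[0,0,0],[0,0,0],[0,0,0],[0,0,0]],"dr":[[0,0,-0.7],[0,0,-0.65],[0,0,0],[0,0,0],[0,0,0]],"claw":[0.3,0.3,0.3,0.3,0.3]}' 35 
python3 - <<'E'
from h import *;from cell import arm
go([.612,-.3155,.0155],1.5)
im=arm.get_image("top")[:,:,::-1];cv2.imwrite("pics/t4.png",cv2.resize(im[130:300,300:520],None,fx=3,fy=3))
E
```

```text
clock: 31.1
position: [0.6112, -0.313, 0.113]
ee_rot: [-2.194, -2.247, 0.001]
force: [0.9, 0.1, -3.0]
width: 0.69
gripper_force: 35.0
pos [ 0.6112 -0.313   0.113 ] th 1.4 tilt [-0.001  0.    -1.   ] total units [-0.009  0.003  0.325] rows>= 3
dr z total -0.02
```

View pics/t4.png

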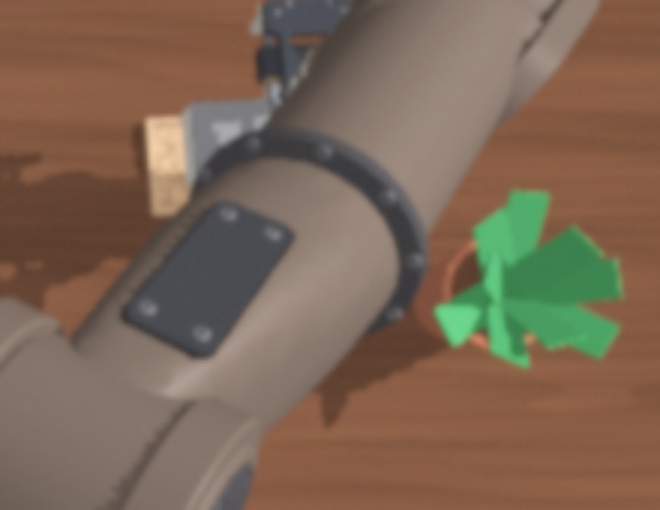

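The arm hides the tray in this view, with the plant well clear at crop (540,290). The tray's position already agrees between two views, so I'll lower the tin.

```bash

python3 -m pendant '{"slide":[[-0.009,0.003,0.04],[0,0,0.07],[0,0,0.07],[0,0,0.05],[0,0,0.03],[0,0,0.02],[0,0,0.01],[0,0,0],[0,0,0],[0,0,0]],"dr":[[0,0,0],[0,0,0],[0,0,0],[0,0,0],[0,0,0],[0,0,0],[0,0,0],[0,0,0],[0,0,0],[0,0,0]],"claw":[0.3,0.3,0.3,0.3,0.3,0.3,0.3,0.3,0.3,0.3]}' 35
python3 - <<'E'
from h import *;from cell import arm
go([.612,-.3155,.019],1.5)
im=arm.get_image("side")[:,:,::-1];cv2.imwrite("pics/s2.png",cv2.resize(im[110:310,160:420],None,fx=3,fy=3,interpolation=cv2.INTER_CUBIC))
E
```

```text
clock: 32.15
position: [0.6129, -0.3162, 0.0274]
ee_rot: [2.192, 2.249, 0.001]
force: [-0.6, 0.1, -2.3]
width: 0.694
gripper_force: 35.0
pos [ 0.6129 -0.3162  0.0274] th 1.5 tilt [ 0.001 -0.    -1.   ] total units [ 0.002 -0.003  0.028] rows>= 1
dr z total -0.01
```

View pics/s2.png

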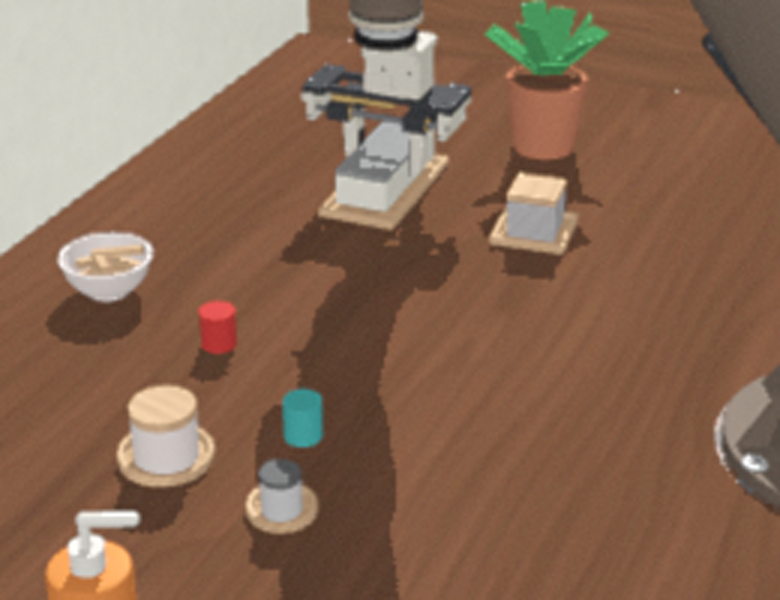

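The jar (165,430), pot (280,490) and square tin (536,208) all sit inside their trays, and the oblong tin hovers inside its own. Lowering the last 8 mm.

```bash

python3 -m pendant '{"slide":[[0,0,0.01],[0,0,0.008],[0,0,0.005],[0,0,0.004],[0,0,0],[0,0,0],[0,0,0]],"dr":[[0,0,0],[0,0,0],[0,0,0],[0,0,0],[0,0,0],[0,0,0],[0,0,0]],"claw":[0.3,0.3,0.3,0.3,0.3,0.3,0.3]}' 35
```

```text
clock: 32.9
position: [0.6123, -0.3158, 0.0189]
ee_rot: [-2.193, -2.249, -0.0]
force: [-3.8, 2.3, 5.2]
width: 0.69
gripper_force: 35.0
```

Contact with the floor (force +5 N). Release and back off.

```bash

python3 -m pendant '{"slide":[[0,0,0],[0,0,0],[0,0,0],[0,0,0],[0,0,0],[0,0,0],[0,0,0]],"dr":[[0,0,0],[0,0,0],[0,0,0],[0,0,0],[0,0,0],[0,0,0],[0,0,0]],"claw":[0.75,0.8,0.9,1,1,1,1]}' 20
python3 -m pendant '{"slide":[[0,0,-0.03],[0,0,-0.06],[0,0,-0.1],[0,0,-0.15],[0,0,-0.15],[0,0,-0.15],[-0.05,0,-0.15],[-0.1,0,0],[0,0,0],[0,0,0]],"dr":[[0,0,0],[0,0,0],[0,0,0],[0,0,0],[0,0,0],[0,0,0],[0,0,0],[0,0,0],[0,0,0],[0,0,0]],"claw":[1,1,1,1,1,1,1,1,1,1]}' 20
python3 - <<'E'
from h import *;from cell import arm
c=arm.calibration("wrist");im=arm.get_image("wrist")[:,:,::-1]
t=arm.get_image("top")[:,:,::-1]
cv2.imwrite("pics/end.png",np.hstack([cv2.resize(im,(400,300)),cv2.resize(t,(400,300))]))
hsv=cv2.cvtColor(np.ascontiguousarray(im),cv2.COLOR_BGR2HSV)
for n,m,z in [("wood",cv2.inRange(hsv,(10,17,110),(35,118,255)),.01),("grey",cv2.inRange(hsv,(0,0,60),(179,14,255)),.049)]:
    m[238:]=0;m=cv2.morphologyEx(m,cv2.MORPH_OPEN,np.ones((3,3)))
    for k in cv2.findContours(m,cv2.RETR_EXTERNAL,cv2.CHAIN_APPROX_NONE)[0]:
        if cv2.contourArea(k)>600: print(n,cv2.boundingRect(k),rect(c,k,z))
E
```

```text
clock: 33.6
position: [0.6125, -0.3159, 0.0185]
ee_rot: [-2.193, -2.25, 0.0]
force: [0.0, -0.8, -0.1]
width: 0.998
gripper_force: 0.0
clock: 34.6
position: [0.613, -0.3617, 0.2568]
ee_rot: [2.194, 2.247, 0.0]
force: [0.4, 1.4, -1.1]
width: 0.999
gripper_force: 0.0
wood (19, 46, 114, 90) [ 404.8 -283.1  105.5   85.1    6.6]
wood (227, 33, 92, 178) [ 613.1 -314.4  186.6   93.5  -88.5]
grey (84, 59, 28, 58) [ 445.9 -279.6   52.6   17.   -84. ]
grey (239, 43, 67, 166) [ 612.2 -315.5  157.9   62.6  -88.6]
```

View pics/end.png

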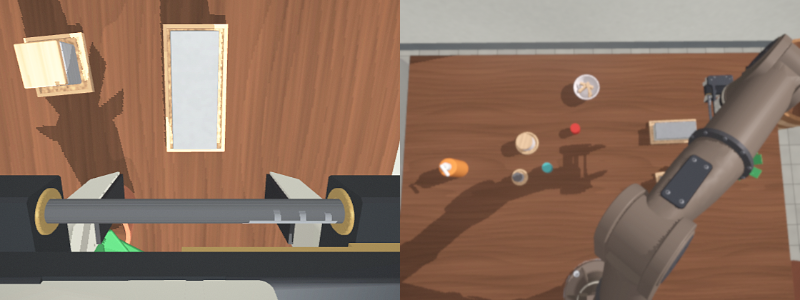

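The oblong tin is within about 1 mm of its tray's centre (left half, (195,90)). The other three sit in their trays, and the robot touches nothing.

```bash
python3 -c "
from cell import arm
print(arm.sign_off())"
```

```text
the job is handed in; nothing more can be done
None
```

The job is handed in at about 35 s: all four containers stand upright in their own trays in the final pictures, and the plant and soap bottle were left alone; the sign-off returned no verdict.

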